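Hook and seat the headstock template in the peg-fitting jig

TASK

Pick up the walnut headstock template by its grip bar, tilt it so the tongue points down, hook the tongue under the steel ledge of the green jig and push it in until you feel it press against the hidden stop. Then swing it down flat onto the jig floor, press it firmly (about 8 N) against the stop once more as it lies flat, and let go. Be gentle: never force the template against jig or stop with more than about 18 N, and leave the other things on the table where they are.

Things in the scene. Friction and masses are not known exactly. Their poses are not given: they have to be found in the camera images.
- template: Loose walnut template, 0.2 to 0.4 kg, flat on the table at the start, z up. Origin at the CENTRE of its upright aluminium grip bar: 16 (x) by 50 (y) by 44 mm high. The bar stands on a walnut plate: x from -52 to +48 mm, 80 mm wide (y), 8 mm thick, its top 22 and its underside 30 mm below the origin. A tongue juts from the plate's -x edge. The brass dots are inlays.
- tongue_tip (a point): Middle of the lower edge of the tongue's end, at (-82, 0, -30) mm in the template's axes. The tongue is 50 mm wide, 5 mm thick, flush with the plate's underside, 30 mm long; the template is 130 mm long overall.
- jig: Fixed green jig, 193 by 104 mm, floor 12 mm above the table. Origin at table height under the middle of the ledge's mouth edge; z up, +x from ledge to far wall. The template goes in with its axes along the jig's, tongue to -x. Brass cheeks 8 mm above the floor, inner faces at y = +-43 mm, x from 34 to 121 mm: 3 mm play each side. Brass far wall 12 mm above the floor, inner face at x = 121 mm.
- ledge_mouth (a point): Middle of the steel ledge's lower mouth edge, 26 mm above the table (14 mm above the floor); jig axes. The ledge runs from here 34 mm to -x, its top 33 mm above the table; the slot under it opens to +x, 86 mm wide. The far wall bars the template from going in flat: with tongue low and far end raised 8 to 15 degrees it enters to the stop, then swings down about the tongue's end.
- seat (a point): Point 63 mm in +x from the mouth edge, 42 mm above the table; jig axes. When the template is seated its grip bar's centre is at this height, and within 7 mm of this point along x, depending on the stop's setting.
- stop_block: Dark block with a brass knob behind the ledge, fixed to the jig; origin 47 mm behind the mouth edge at table height. It carries a rigid steel stop bar, 56 mm wide, hidden in the slot. Its face was set anywhere from 12 to 26 mm inside the mouth edge and is not reported: the tongue's end must find it by feel. It does not yield to pushes below 100 N.
- peg_a: Pale peg blank lying flat, 64 mm long, 22 mm wide, 10 mm high; bystander. Origin at table level, 20 mm from the middle of its head.
- peg_b: The other peg blank, same size; bystander.
- saddle: Round bone saddle disc, 32 mm across, 8 mm high; origin under its centre; bystander.
- burnisher: Oil-can-shaped tin burnisher, 52 mm across, 85 mm high, standing; origin under its centre; bystander.
- mallet: Small hammer, 180 mm long, lying on the table; bystander.
Mind the look-alikes: they are no part of the job. Of the things that look like the template, take the one that is nearest to the robot's base at the start.

How it is judged:
By the outcome, as a careful person would: the job done as asked, in the order asked, and still so for the second after the job is handed in, with the robot touching nothing.
It also fails if it takes over 67 s, if anything falls off the work surface, if the arm or the gripper's body presses on something with over 40 N, if the wrist force passes 120 N, or if a joint passes its speed limit or range.

ROBOT

A 7-joint arm with a two-finger parallel gripper is mounted at the origin on the work surface. World frame = base frame: x ahead of the robot, y to its left, z up, the work surface at z = 0. Lengths are in m, angles in degrees, forces in N, time in s.
With the tool pointing down it reaches from about 0.4 to 0.85 m from the base axis. Payload 10.4 kg.
Tool frame: the origin (TCP) lies at the very end of the fingers, on their centre line; the grasp point (between the pads) lies 19 mm behind it; z points along the fingers, x is the direction in which the jaws open and shut, and the axes are right-handed (so a half turn about z gives the same grasp; the last joint's range is limited). The gripper opens to 87 mm and grips with 3 to 60 N. Pads are 19 mm wide; open, the fingers measure 117 mm over their backs; the gripper's body (75 mm by 190 mm) begins 51 mm behind the grasp point.
Start: joints at [65.283, 19.034, -3.707, 83.658, 1.238, 77.344, -5.071], TCP at [0.248, -0.574, 0.223] pointing down, gripper open.
Joint ranges: [-148.97, 148.97], [-28.65, 121.19], [-84.17, 76.75], [9.2, 138.47], [-72.65, 252.65], [3.7, 117.97], [-149.18, 149.18]. Speed limits (degrees/s): [127.2, 127.2, 159.86, 159.86, 180, 180, 180].

INTERFACE

Orientations are given as [roll, pitch, yaw] about the fixed x, y, z axes, in that order (R = Rz(yaw) Ry(pitch) Rx(roll)).
In Python, from plant import r, viewer, order gives the robot as it stands.
- The arm moves only by the tool apply_moves, never from a script. Its argument "series" is a list of rows, each an object of numbers: "grip": the gripper command: -1 is shut, 1 is fully open, values between are in proportion; "tx", "ty", "tz": the shift along the tool's x, y, z in m; "rx", "ry", "rz": the turn, a rotation vector about the tool's x, y, z in rad. A call has 1 to 5 rows; each row is the pose to reach, as a shift and turn from the pose commanded when the call began, along the tool's axes at that moment; what a row does not reach only later rows make up. A row lasts 1/12 s, in which the tool goes at most 41.7 mm and 7.16 degrees, less where a joint would pass 70% of its speed; a pose out of reach is approached as far as the arm can. A call with a gripper value outside its range is refused whole. The fingers move at their own pace and stop on an object; the grip force is fixed at half the most. Time passes only in rows, so rows that repeat a pose let the fingers close. It gives the time, the measured TCP pose, the force and the opening at its end, in the units of the state.
- r.get_state(): the state, without advancing time (a new reading comes with each control period).
- viewer.read_camera(name): name is "scene" or "top"; returns the picture (420x560x3 uint8, red, green, blue); there is no depth.
- viewer.camera_params(name): a dict with "fx", "fy", "cx", "cy" (pixels), "R" (3x3) and "t" (3): a world point X has camera coordinates R X + t. Camera axes: x right, y down, z forward; pixel columns grow to the right and rows downward; lengths in m; the calibration is good to about 2 mm. A picture is of the moment at which its call begins. camera_params takes no time and is no camera call.
- order.sign_off(): hands the job in, once; it reports no verdict.
The state is a dict: "time_s": time; "joints": joint angles; "joint_vel": joint speeds; "effort": joint torques, N m; "eef_pos": TCP position; "tool_rot": TCP orientation; "force": force on the tool from outside, world axes, zero at the start; "wrist_torque": the same for the moment, N m; "finger_gap": opening from 0.0 (shut) to 1.0 (fully open).
Only numpy, scipy, OpenCV 4.12 (cv2) and the standard library are available. Lean on these libraries where they do the work, as an engineer would, in place of code of your own. Each camera call takes 0.05 s, during which the arm holds its last target. There are 200 camera calls.

## Working session

There is one attempt and no reset: what is moved stays moved. The work goes in short steps, Python scripts to look and compute and a tool call to move; the robot and the scene stay as the last step left them, time stands still between calls to the robot, and variables do not carry over. Pictures are saved under pics/ and viewed, about 8 in all and at most 12, crops included, and the job is handed in when it is done.

Besides the shell and the picture viewer there is one more tool, called after "Request:" in YAML: its name, and indented under it one key for each argument. apply_moves: Moves the arm, as the interface text tells. Its arguments: {"type":"object","properties":{"series":{"type":"array"}},"required":["series"]}

```bash
mkdir -p pics; ls; python3 - <<'E'
from plant import r,viewer,order
import cv2
for n in("scene","top"):
    im=viewer.read_camera(n); cv2.imwrite(f"pics/{n}0.png",cv2.cvtColor(im,cv2.COLOR_RGB2BGR))
    print(viewer.camera_params(n))
print(r.get_state())
E
```

```text
pics
{'fx': 462.83057253560884, 'fy': 462.83057253560884, 'cx': 283.95952203785225, 'cy': 210.73527151152368, 'R': array([[ 0.79908184,  0.60122102,  0.00122476],
       [ 0.43878684, -0.58179578, -0.68482098],
       [-0.41101621,  0.54776541, -0.72871032]]), 't': array([-0.53429967, -0.09797497,  1.49296538])}
{'fx': 527.8614327547526, 'fy': 527.8614327547526, 'cx': 275.08127838759043, 'cy': 206.22419703806102, 'R': array([[-0.00333074, -0.99996721, -0.00738142],
       [-0.98996196,  0.00434021, -0.14126738],
       [ 0.14129479,  0.00683679, -0.98994396]]), 't': array([0.15132826, 0.53575227, 1.2631601 ])}
{'time_s': 0.1, 'joints': array([65.28359899, 19.06791325, -3.7064713 , 83.70040253,  1.23745624,
       77.34421942, -5.06932832]), 'joint_vel': array([ 0.05709728, -0.09834026, -0.10133318, -0.13798778, -0.05339864,
        0.04927622, -0.03739765]), 'effort': array([ 2.74567989e-03, -6.24545860e+01,  2.55693588e-02, -3.90715742e+01,
       -6.14525378e-02,  3.66708613e-02,  1.20257009e-04]), 'eef_pos': array([ 0.24828694, -0.57318889,  0.22184487]), 'tool_rot': array([ 1.79996636e+02,  7.26231083e-02, -6.65766122e+01]), 'force': array([-0.57214521, -0.1126413 ,  0.20227832]), 'wrist_torque': array([-0.0141532 ,  0.04791236, -0.03146587]), 'finger_gap': 0.9979236711976709}
```

View pics/scene0.png

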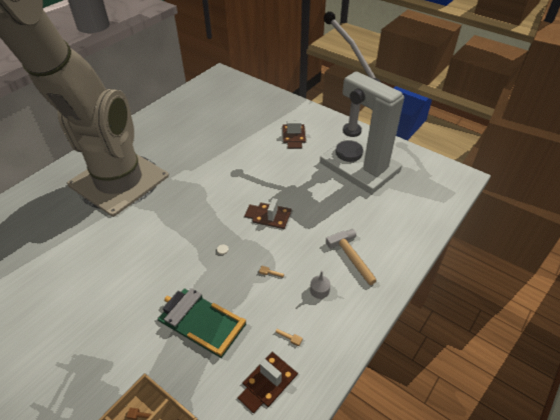

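View pics/top0.png

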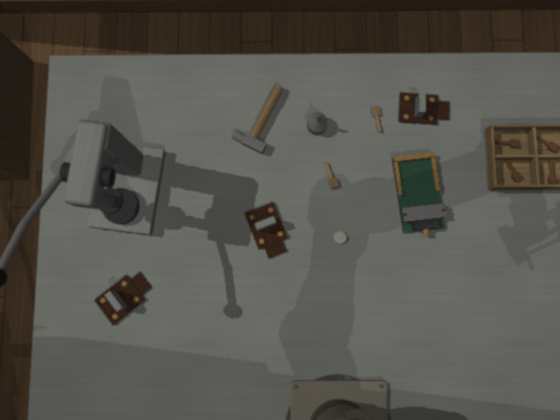

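Scene view: target template (nearest the base) at about (270,215), jig at (203,322). Top view: template at (266,230) with its tongue at (275,252), jig at (418,190) with its ledge at (424,213). Look-alikes sit at (124,298) and (424,108).

```bash
cat > h.py <<'E'
import numpy as np,cv2
from plant import r,viewer,order
def ray(n,uv,z):
    p=viewer.camera_params(n);R=np.array(p['R']);t=np.array(p['t'])
    d=R.T@np.array([(uv[0]-p['cx'])/p['fx'],(uv[1]-p['cy'])/p['fy'],1]);c=-R.T@t
    return c+d*(z-c[2])/d[2]
def proj(n,X):
    p=viewer.camera_params(n);c=np.array(p['R'])@X+p['t']
    return np.array([p['fx']*c[0]/c[2]+p['cx'],p['fy']*c[1]/c[2]+p['cy']])
def tri(uvs):
    A=np.zeros((3,3));b=np.zeros(3)
    for n,uv in uvs:
        p=viewer.camera_params(n);R=np.array(p['R']);t=np.array(p['t'])
        d=R.T@np.array([(uv[0]-p['cx'])/p['fx'],(uv[1]-p['cy'])/p['fy'],1]);d/=np.linalg.norm(d)
        P=np.eye(3)-np.outer(d,d);A+=P;b+=P@(-R.T@t)
    return np.linalg.solve(A,b)
def snap(n,name):
    im=cv2.cvtColor(viewer.read_camera(n),cv2.COLOR_RGB2BGR);cv2.imwrite(f"pics/{name}.png",im);return im
E
python3 - <<'E'
from h import *
T=cv2.imread("pics/top0.png");S=cv2.imread("pics/scene0.png")
def crop(im,x,y,w,h,k=5): return cv2.resize(im[y:y+h,x:x+w],None,fx=k,fy=k,interpolation=cv2.INTER_CUBIC)
a=np.hstack([crop(T,235,190,64,80,),crop(T,380,145,76,100,4)[:400,:]][:2]) if 0 else None
c=np.zeros((600,800,3),np.uint8)
def put(im,x,y): c[y:y+im.shape[0],x:x+im.shape[1]]=im
put(crop(T,236,196,64,64,6),0,0)      # 384x384
put(crop(T,382,144,68,98,6),390,0)    # 408x588
put(crop(S,236,196,64,36,6),0,384)
cv2.imwrite("pics/c1.png",c)
for u in [(266,225),(120,300),(420,108)]: print(np.hypot(*ray("top",u,.03)[:2]))
# plate mask contour
for n,im,(x,y,w,h) in (("top",T,(236,196,64,64)),("scene",S,(236,196,64,36))):
    hsv=cv2.cvtColor(im,cv2.COLOR_BGR2HSV)
    m=cv2.inRange(hsv,(0,90,20),(20,255,140));m2=np.zeros_like(m);m2[y:y+h,x:x+w]=m[y:y+h,x:x+w]
    m2=cv2.morphologyEx(m2,cv2.MORPH_CLOSE,np.ones((5,5)))
    k=max(cv2.findContours(m2,0,1)[0],key=cv2.contourArea);print(n,cv2.contourArea(k),cv2.approxPolyDP(k,2.2,True)[:,0].tolist())
    b=cv2.inRange(hsv,(8,120,150),(30,255,255))
    N,_,st,ce=cv2.connectedComponentsWithStats(b[y:y+h,x:x+w]);print([(s[4],(q+[x,y]).round(1).tolist()) for s,q in zip(st[1:],ce[1:])])
# jig brass+green+steel in top
hsv=cv2.cvtColor(T,cv2.COLOR_BGR2HSV)
for nm,lo,hi in(("brass",(8,110,110),(30,255,255)),("green",(50,90,20),(95,255,160))):
    m=cv2.inRange(hsv,lo,hi);m2=np.zeros_like(m);m2[144:242,382:450]=m[144:242,382:450]
    for k in cv2.findContours(m2,0,1)[0]:
        if cv2.contourArea(k)>8: print(nm,cv2.contourArea(k),cv2.approxPolyDP(k,1.5,True)[:,0].tolist())
E
```

```text
0.5200413118378295
0.61055770581653
0.8186510808245689
top 1276.5 [[272, 203], [246, 213], [258, 246], [264, 247], [269, 256], [285, 250], [282, 239], [286, 237]]
[]
scene 532.0 [[245, 216], [252, 217], [253, 221], [284, 227], [290, 210], [278, 207], [273, 221], [266, 219], [266, 204], [250, 205]]
[(np.int32(9), [263.7, 205.9]), (np.int32(10), [258.5, 217.8]), (np.int32(7), [280.0, 222.3])]
brass 15.5 [[395, 163], [398, 181]]
brass 82.0 [[433, 153], [395, 157], [395, 159], [433, 155]]
green 41.0 [[403, 223], [406, 226], [404, 231], [411, 230], [409, 227], [410, 223]]
green 12.5 [[440, 219], [438, 221], [441, 223], [441, 226], [442, 220]]
green 1308.0 [[428, 159], [399, 163], [405, 192], [403, 196], [399, 197], [400, 206], [438, 201], [437, 193], [433, 192]]
```

View pics/c1.png

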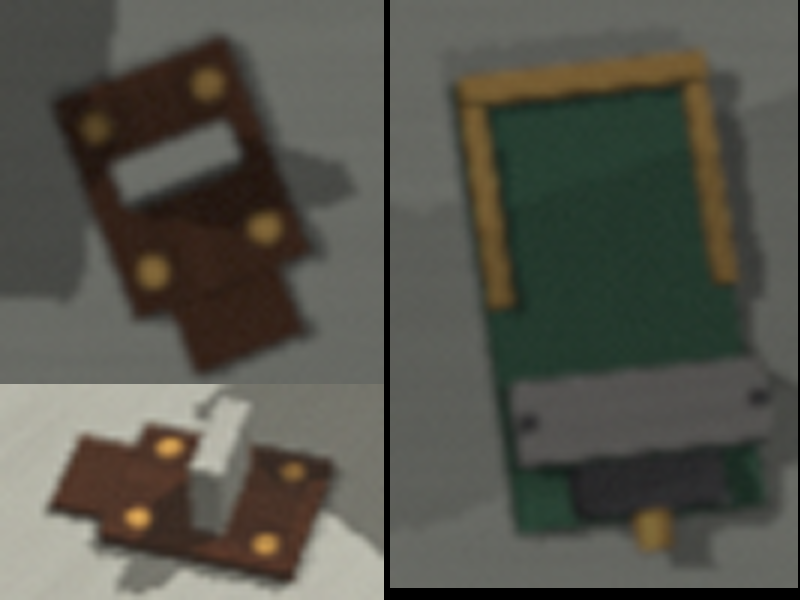

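```bash
cat > fit.py <<'E'
from h import *
from scipy.optimize import least_squares
def fit(obs,x0,z0=0.):
    """obs: (cam,uv,local xyz, zoffset) -> x,y,yaw of local frame at height z0"""
    def res(p):
        c,s=np.cos(p[2]),np.sin(p[2]);o=[]
        for n,uv,l in obs:
            w=np.array([p[0]+c*l[0]-s*l[1],p[1]+s*l[0]+c*l[1],z0+l[2]]);o+=list(proj(n,w)-uv)
        return np.array(o)
    f=least_squares(res,x0,loss='soft_l1');print(np.round([*f.x[:2]*1,np.degrees(f.x[2])],4),"res\n",res(f.x).reshape(-1,2).round(1).tolist());return f.x
def cr(u,v,ox,oy,k=6,px=0,py=0): return ((u-px+.5)/k-.5+ox,(v-py+.5)/k-.5+oy)
E
python3 - <<'E'
from fit import *
m=1e-3
t=lambda u,v:cr(u,v,236,196); s=lambda u,v:cr(u,v,236,196,py=384); j=lambda u,v:cr(u,v,382,144,px=390)
tp=[("top",t(55,100),(48,40,-22)),("top",t(228,38),(48,-40,-22)),("top",t(312,252),(-52,-40,-22)),("top",t(135,318),(-52,40,-22)),
("top",t(200,374),(-82,25,-28)),("top",t(308,334),(-82,-25,-28)),("top",t(109,163),(8,25,22)),("top",t(231,122),(8,-25,22)),("top",t(243,155),(-8,-25,22)),("top",t(122,206),(-8,25,22))]
sc=[("scene",s(335,462),(48,40,-22)),("scene",s(293,574),(48,-40,-22)) ,("scene",s(98,538),(-52,-40,-22)),("scene",s(148,424),(-52,40,-22)),("scene",s(80,437),(-82,25,-25)),("scene",s(50,512),(-82,-25,-25))]
f=lambda L:[(a,b,np.array(c)*m) for a,b,c in L]
x0=[.44,.15,.3]
fit(f(tp),x0,.03)
fit(f(sc),x0,.03);fit(f(tp+sc),x0,.03)
jg=[("top",j(512,383),(0,52,33)),("top",j(768,358),(0,-52,33)),("top",j(522,466),(-34,52,33)),("top",j(775,437),(-34,-52,33)),
("top",j(515,306),(34,43,20)),("top",j(714,284),(34,-43,20)),("top",j(487,104),(121,43,24)),("top",j(685,83),(121,-43,24))]
fit(f(jg),[.5,-.2,.15])
S=cv2.imread("pics/scene0.png")
cv2.imwrite("pics/c2.png",cv2.resize(S[280:364,150:256],None,fx=7,fy=7,interpolation=cv2.INTER_CUBIC))
E
```

```text
[ 0.4951  0.1733 20.9677] res
 [[-0.7, 0.0], [0.0, -1.0], [0.5, 0.2], [0.1, 0.7], [-0.8, 0.6], [-0.1, 0.0], [0.7, 0.2], [-0.5, -0.4], [-0.1, 0.2], [0.9, -0.9]]
[ 0.495   0.1745 22.1206] res
 [[0.1, -0.1], [0.3, 0.5], [-0.0, -0.1], [-0.5, 0.1], [0.1, 0.2], [-0.1, -0.6]]
[ 0.4951  0.1736 21.2924] res
 [[-0.9, 0.1], [-0.2, -1.0], [0.4, 0.0], [0.1, 0.8], [-0.7, 0.5], [-0.1, -0.1], [0.6, 0.2], [-0.6, -0.4], [-0.2, 0.1], [0.8, -0.8], [0.1, 0.2], [-0.1, 0.8], [-0.3, -0.1], [-0.4, 0.1], [0.1, 0.1], [-0.2, -0.7]]
[ 0.5375 -0.2156  6.2995] res
 [[-0.1, 0.4], [-1.1, -0.2], [0.3, 0.2], [-0.0, 0.2], [-0.2, 0.2], [0.6, -0.0], [-0.3, -0.2], [0.6, -0.6]]
```

View pics/c2.png

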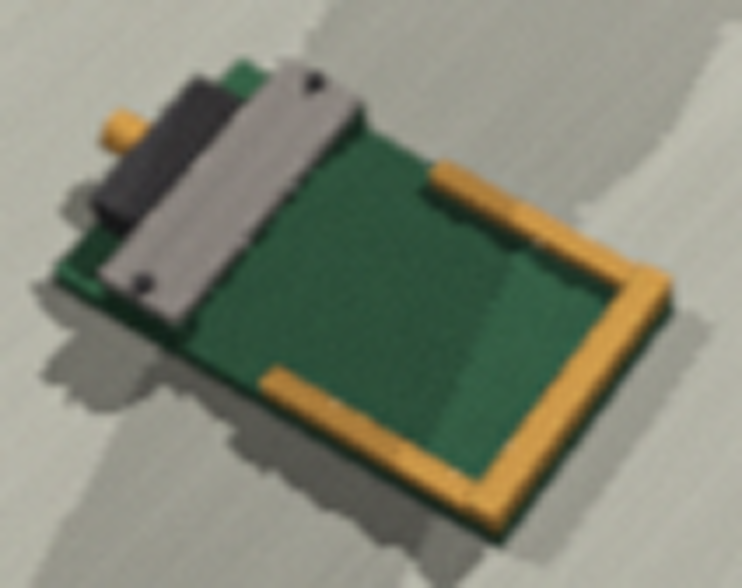

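```bash
cat > plan.py <<'E'
from h import *
from scipy.spatial.transform import Rotation as Ro
def rows(cur,tg):
    """cur,tg: (pos,rpy deg); prints tool-frame shift and rotvec"""
    Rc=Ro.from_euler('xyz',cur[1],degrees=True);Rt=Ro.from_euler('xyz',tg[1],degrees=True)
    return (Rc.inv().apply(np.array(tg[0])-cur[0])).round(4).tolist(),(Rc.inv()*Rt).as_rotvec().round(4).tolist()
def chain(*tgs):
    s=r.get_state();cur=(s['eef_pos'],s['tool_rot'])
    for t in tgs: print(rows(cur,t));cur=t
E
python3 - <<'E'
from fit import *
from plan import *
m=1e-3
j=lambda u,v:cr(u,v,382,144,px=390); s=lambda u,v:cr(u,v,150,280,k=7)
f=lambda L:[(a,b,np.array(c)*m) for a,b,c in L]
jg=[("top",j(512,383),(0,52,33)),("top",j(768,358),(0,-52,33)),("top",j(522,466),(-34,52,33)),("top",j(775,437),(-34,-52,33)),
("top",j(515,306),(34,43,20)),("top",j(714,284),(34,-43,20)),("top",j(487,104),(121,43,24)),("top",j(685,83),(121,-43,24))]
js=[("scene",s(362,105),(0,52,33)),("scene",s(178,325),(0,-52,33)),("scene",s(280,58),(-34,52,33)),("scene",s(98,268),(-34,-52,33)),("scene",s(430,180),(34,43,20)),("scene",s(280,367),(34,-43,20))]
fit(f(js),[.5,-.2,.15]);fit(f(jg+js),[.5,-.2,.15])
a=([.335,-.385,.22],[180,0,-44.6]);b=([.42,-.2,.20],[180,0,-22.6]);c=([.47,-.01,.18],[180,0,-.6]);d=([.495,.1735,.15],[180,0,21.3])
chain(a,b,c,d)
E
```

```text
[ 0.5383 -0.2149  6.874 ] res
 [[0.0, -0.9], [-0.3, -0.1], [1.0, 0.0], [0.1, 1.6], [-0.2, -0.3], [-0.3, 0.1]]
[ 0.5378 -0.2153  6.3688] res
 [[-0.2, 0.3], [-1.2, -0.3], [0.2, 0.1], [-0.2, 0.1], [-0.4, 0.1], [0.5, -0.2], [-0.4, -0.3], [0.4, -0.7], [-0.1, -0.9], [-0.7, -0.2], [0.9, 0.0], [-0.3, 1.4], [-0.4, -0.1], [-0.8, 0.1]]
([-0.1382, -0.1544, 0.002], [-0.0002, 0.0013, -0.3836])
([-0.0694, -0.1914, 0.02], [-0.0, 0.0, -0.384])
([-0.0269, -0.1946, 0.02], [0.0, 0.0, -0.384])
([0.0231, -0.1838, 0.03], [0.0, 0.0, -0.3822])
```

Request:
apply_moves:
  series:
    - {"grip": 1,"tx": -0.028,"ty": -0.031,"tz": 0,"rz": -0.077}
    - {"grip": 1,"tx": -0.055,"ty": -0.062,"tz": 0,"rz": -0.154}
    - {"grip": 1,"tx": -0.083,"ty": -0.093,"tz": 0,"rz": -0.23}
    - {"grip": 1,"tx": -0.11,"ty": -0.124,"tz": 0,"rz": -0.307}
    - {"grip": 1,"tx": -0.138,"ty": -0.154,"tz": 0.002,"rz": -0.384}

```text
$.series[0]: bad value
```

Request:
apply_moves:
  series:
    - {"grip": 1,"tx": -0.014,"ty": -0.038,"tz": 0.004,"rz": -0.077}
    - {"grip": 1,"tx": -0.028,"ty": -0.077,"tz": 0.008,"rz": -0.154}
    - {"grip": 1,"tx": -0.042,"ty": -0.115,"tz": 0.012,"rz": -0.23}
    - {"grip": 1,"tx": -0.055,"ty": -0.153,"tz": 0.016,"rz": -0.307}
    - {"grip": 1,"tx": -0.069,"ty": -0.191,"tz": 0.02,"rz": -0.384}

```text
$.series[0]: bad value
```

Request:
apply_moves:
  series:
    - {"grip": 1,"tx": -0.005,"ty": -0.039,"tz": 0.004,"rz": -0.077}
    - {"grip": 1,"tx": -0.011,"ty": -0.078,"tz": 0.008,"rz": -0.154}
    - {"grip": 1,"tx": -0.016,"ty": -0.117,"tz": 0.012,"rz": -0.23}
    - {"grip": 1,"tx": -0.022,"ty": -0.156,"tz": 0.016,"rz": -0.307}
    - {"grip": 1,"tx": -0.027,"ty": -0.195,"tz": 0.02,"rz": -0.384}

```text
$.series[0]: bad value
```

Request:
apply_moves:
  series:
    - {"grip": 1,"tx": 0.005,"ty": -0.037,"tz": 0.006,"rz": -0.077}
    - {"grip": 1,"tx": 0.009,"ty": -0.074,"tz": 0.012,"rz": -0.154}
    - {"grip": 1,"tx": 0.014,"ty": -0.11,"tz": 0.018,"rz": -0.23}
    - {"grip": 1,"tx": 0.019,"ty": -0.147,"tz": 0.024,"rz": -0.307}
    - {"grip": 1,"tx": 0.023,"ty": -0.184,"tz": 0.03,"rz": -0.382}

```text
$.series[0]: bad value
```

Request:
apply_moves:
  series:
    - {"grip": 1,"tx": -0.028,"ty": -0.031,"tz": 0,"rx": 0,"ry": 0,"rz": -0.077}
    - {"grip": 1,"tx": -0.055,"ty": -0.062,"tz": 0,"rx": 0,"ry": 0,"rz": -0.154}
    - {"grip": 1,"tx": -0.083,"ty": -0.093,"tz": 0,"rx": 0,"ry": 0,"rz": -0.23}
    - {"grip": 1,"tx": -0.11,"ty": -0.124,"tz": 0,"rx": 0,"ry": 0,"rz": -0.307}
    - {"grip": 1,"tx": -0.138,"ty": -0.154,"tz": 0.002,"rx": 0,"ry": 0,"rz": -0.384}

```text
time_s: 0.52
eef_pos: [0.3355, -0.3837, 0.2205]
tool_rot: [180.0, -0.0, -44.4]
force: [1.5, 0.0, -0.1]
finger_gap: 1.001
```

Request:
apply_moves:
  series:
    - {"grip": 1,"tx": -0.014,"ty": -0.038,"tz": 0.004,"rx": 0,"ry": 0,"rz": -0.077}
    - {"grip": 1,"tx": -0.028,"ty": -0.077,"tz": 0.008,"rx": 0,"ry": 0,"rz": -0.154}
    - {"grip": 1,"tx": -0.042,"ty": -0.115,"tz": 0.012,"rx": 0,"ry": 0,"rz": -0.23}
    - {"grip": 1,"tx": -0.055,"ty": -0.153,"tz": 0.016,"rx": 0,"ry": 0,"rz": -0.307}
    - {"grip": 1,"tx": -0.069,"ty": -0.191,"tz": 0.02,"rx": 0,"ry": 0,"rz": -0.384}

```text
time_s: 0.93
eef_pos: [0.4201, -0.1993, 0.2003]
tool_rot: [180.0, -0.0, -22.4]
force: [1.0, 0.3, -0.1]
finger_gap: 0.997
```

Request:
apply_moves:
  series:
    - {"grip": 1,"tx": -0.005,"ty": -0.039,"tz": 0.004,"rx": 0,"ry": 0,"rz": -0.077}
    - {"grip": 1,"tx": -0.011,"ty": -0.078,"tz": 0.008,"rx": 0,"ry": 0,"rz": -0.154}
    - {"grip": 1,"tx": -0.016,"ty": -0.117,"tz": 0.012,"rx": 0,"ry": 0,"rz": -0.23}
    - {"grip": 1,"tx": -0.022,"ty": -0.156,"tz": 0.016,"rx": 0,"ry": 0,"rz": -0.307}
    - {"grip": 1,"tx": -0.027,"ty": -0.195,"tz": 0.02,"rx": 0,"ry": 0,"rz": -0.384}

```text
time_s: 1.35
eef_pos: [0.4696, -0.0089, 0.1804]
tool_rot: [180.0, -0.0, -0.4]
force: [1.9, -0.6, 0.2]
finger_gap: 1.0
```

Request:
apply_moves:
  series:
    - {"grip": 1,"tx": 0.005,"ty": -0.037,"tz": 0.006,"rx": 0,"ry": 0,"rz": -0.077}
    - {"grip": 1,"tx": 0.009,"ty": -0.074,"tz": 0.012,"rx": 0,"ry": 0,"rz": -0.154}
    - {"grip": 1,"tx": 0.014,"ty": -0.11,"tz": 0.018,"rx": 0,"ry": 0,"rz": -0.23}
    - {"grip": 1,"tx": 0.019,"ty": -0.147,"tz": 0.024,"rx": 0,"ry": 0,"rz": -0.307}
    - {"grip": 1,"tx": 0.023,"ty": -0.184,"tz": 0.03,"rx": 0,"ry": 0,"rz": -0.382}

```text
time_s: 1.77
eef_pos: [0.4946, 0.1745, 0.1502]
tool_rot: [180.0, -0.0, 21.5]
force: [0.4, -0.1, 0.4]
finger_gap: 0.999
```

Request:
apply_moves:
  series:
    - {"grip": 1,"tx": 0,"ty": 0,"tz": 0.02,"rx": 0,"ry": 0,"rz": 0}
    - {"grip": 1,"tx": 0,"ty": 0,"tz": 0.04,"rx": 0,"ry": 0,"rz": 0}
    - {"grip": 1,"tx": 0,"ty": 0,"tz": 0.05,"rx": 0,"ry": 0,"rz": 0}
    - {"grip": 1,"tx": 0,"ty": 0,"tz": 0.05,"rx": 0,"ry": 0,"rz": 0}

```text
time_s: 2.1
eef_pos: [0.4931, 0.1722, 0.0982]
tool_rot: [-180.0, 0.2, 21.3]
force: [-0.4, -0.2, -0.1]
finger_gap: 1.0
```

```bash
python3 - <<'E'
from plan import *
s=r.get_state();print(s['eef_pos'],s['tool_rot'],s['force'],s['joints'])
T=snap("top","t1");S=snap("scene","s1")
c=np.zeros((480,800,3),np.uint8)
k=lambda im,x,y,w,h:cv2.resize(im[y:y+h,x:x+w],None,fx=5,fy=5,interpolation=cv2.INTER_CUBIC)
c[:,:395]=k(T,228,184,79,96);c[:,400:]=k(S,228,160,80,96)
cv2.imwrite("pics/c3.png",c)
E
```

```text
[0.49308837 0.17217049 0.09822582] [-179.97285064    0.24003124   21.30750423] [-0.42542064 -0.24171507 -0.13256483] [ 15.58002501  18.4139384  -45.61435801 105.47858826  14.68692766
  62.44115473 -14.18979102]
```

View pics/c3.png

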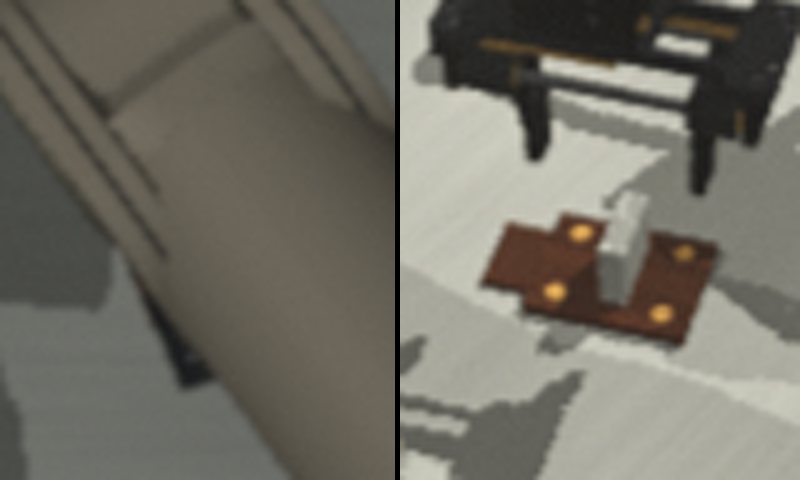

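The fingers straddle the bar (bar at about (622,245) in the crop, fingertips at (537,155) and (700,190)), so I'll lower onto it.

Request:
apply_moves:
  series:
    - {"grip": 1,"tx": 0.002,"ty": -0.001,"tz": 0.02,"rx": 0,"ry": 0,"rz": 0}
    - {"grip": 1,"tx": 0.002,"ty": -0.001,"tz": 0.04,"rx": 0,"ry": 0,"rz": 0}
    - {"grip": 1,"tx": 0.002,"ty": -0.001,"tz": 0.06,"rx": 0,"ry": 0,"rz": 0}
    - {"grip": 1,"tx": 0.002,"ty": -0.001,"tz": 0.075,"rx": 0,"ry": 0,"rz": 0}
    - {"grip": 1,"tx": 0.002,"ty": -0.001,"tz": 0.08,"rx": 0,"ry": 0,"rz": 0}

```text
time_s: 2.62
eef_pos: [0.4959, 0.1738, 0.0198]
tool_rot: [180.0, 0.1, 21.3]
force: [-0.1, 0.0, -0.1]
finger_gap: 1.003
```

Request:
apply_moves:
  series:
    - {"grip": 1,"tx": 0,"ty": 0,"tz": 0,"rx": 0,"ry": 0,"rz": 0}
    - {"grip": 1,"tx": 0,"ty": 0,"tz": 0,"rx": 0,"ry": 0,"rz": 0}

```text
time_s: 2.78
eef_pos: [0.4969, 0.1747, 0.0218]
tool_rot: [180.0, -0.1, 21.3]
force: [0.4, 0.9, 0.6]
finger_gap: 0.998
```

Request:
apply_moves:
  series:
    - {"grip": 1,"tx": -0.001,"ty": 0,"tz": 0.004,"rx": 0,"ry": 0,"rz": 0}
    - {"grip": 1,"tx": -0.001,"ty": 0,"tz": 0.008,"rx": 0,"ry": 0,"rz": 0}
    - {"grip": 1,"tx": -0.001,"ty": 0,"tz": 0.008,"rx": 0,"ry": 0,"rz": 0}
    - {"grip": 0,"tx": -0.001,"ty": 0,"tz": 0.008,"rx": 0,"ry": 0,"rz": 0}
    - {"grip": -1,"tx": -0.001,"ty": 0,"tz": 0.008,"rx": 0,"ry": 0,"rz": 0}

```text
time_s: 3.2
eef_pos: [0.4953, 0.1743, 0.0127]
tool_rot: [180.0, -0.0, 21.3]
force: [-0.4, 0.1, -0.1]
finger_gap: 0.92
```

Request:
apply_moves:
  series:
    - {"grip": -1,"tx": 0,"ty": 0,"tz": 0,"rx": 0,"ry": 0,"rz": 0}
    - {"grip": -1,"tx": 0,"ty": 0,"tz": 0,"rx": 0,"ry": 0,"rz": 0}
    - {"grip": -1,"tx": 0,"ty": 0,"tz": 0,"rx": 0,"ry": 0,"rz": 0}
    - {"grip": -1,"tx": 0,"ty": 0,"tz": 0,"rx": 0,"ry": 0,"rz": 0}
    - {"grip": -1,"tx": 0,"ty": 0,"tz": 0,"rx": 0,"ry": 0,"rz": 0}

```text
time_s: 3.62
eef_pos: [0.4952, 0.1743, 0.0126]
tool_rot: [180.0, -0.0, 21.3]
force: [-0.1, 0.3, -0.5]
finger_gap: 0.554
```

Request:
apply_moves:
  series:
    - {"grip": -1,"tx": 0,"ty": 0,"tz": 0,"rx": 0,"ry": 0,"rz": 0}
    - {"grip": -1,"tx": 0,"ty": 0,"tz": 0,"rx": 0,"ry": 0,"rz": 0}
    - {"grip": -1,"tx": 0,"ty": 0,"tz": 0,"rx": 0,"ry": 0,"rz": 0}
    - {"grip": -1,"tx": 0,"ty": 0,"tz": 0,"rx": 0,"ry": 0,"rz": 0}
    - {"grip": -1,"tx": 0,"ty": 0,"tz": 0,"rx": 0,"ry": 0,"rz": 0}

```text
time_s: 4.03
eef_pos: [0.4949, 0.1741, 0.0125]
tool_rot: [180.0, 0.0, 21.3]
force: [0.9, -1.2, -1.3]
finger_gap: 0.182
```

Request:
apply_moves:
  series:
    - {"grip": -1,"tx": 0,"ty": 0,"tz": 0,"rx": 0,"ry": 0,"rz": 0}
    - {"grip": -1,"tx": 0,"ty": 0,"tz": 0,"rx": 0,"ry": 0,"rz": 0}
    - {"grip": -1,"tx": 0,"ty": 0,"tz": 0,"rx": 0,"ry": 0,"rz": 0}
    - {"grip": -1,"tx": 0,"ty": 0,"tz": 0,"rx": 0,"ry": 0,"rz": 0}

```text
time_s: 4.37
eef_pos: [0.4949, 0.1742, 0.0125]
tool_rot: [180.0, 0.0, 21.3]
force: [-3.1, -1.7, 3.1]
finger_gap: 0.179
```

Request:
apply_moves:
  series:
    - {"grip": -1,"tx": 0,"ty": 0,"tz": -0.01,"rx": 0,"ry": 0,"rz": 0}
    - {"grip": -1,"tx": 0,"ty": 0,"tz": -0.03,"rx": 0,"ry": 0,"rz": 0}
    - {"grip": -1,"tx": 0,"ty": 0,"tz": -0.055,"rx": 0,"ry": 0,"rz": 0}
    - {"grip": -1,"tx": 0,"ty": 0,"tz": -0.08,"rx": 0,"ry": 0,"rz": 0}
    - {"grip": -1,"tx": 0,"ty": 0,"tz": -0.1,"rx": 0,"ry": 0,"rz": 0}

```text
time_s: 4.78
eef_pos: [0.4954, 0.1747, 0.1147]
tool_rot: [-180.0, -0.1, 21.3]
force: [1.0, 0.1, -3.4]
finger_gap: 0.184
```

```bash
python3 - <<'E'
from plan import *
s=r.get_state();print(s['eef_pos'],s['tool_rot'],s['force'],s['finger_gap'])
# template pose relative to tool: template origin = TCP -> tool z -(tcp drop)
# jig
J=np.array([.5378,-.2152]);yaw=6.4
c,sn=np.cos(np.radians(yaw)),np.sin(np.radians(yaw))
def tool_for(px,pz,th,py=0,g=.0175):
    """tongue tip at jig (px,py,pz), tilt th deg (far end up); returns tcp pos, rpy. g: TCP below bar centre"""
    Rj=Ro.from_euler('z',yaw,degrees=True)*Ro.from_euler('y',-th,degrees=True)
    tip=np.array([J[0]+c*px-sn*py,J[1]+sn*px+c*py,pz])
    org=tip-Rj.apply([-.082,0,-.030])
    tcp=org+Rj.apply([0,0,-g])
    return tcp.round(4).tolist(),(Rj*Ro.from_euler('x',180,degrees=True)).as_euler('xyz',degrees=True).round(2).tolist()
A=tool_for(.045,.075,0);B=tool_for(.03,.055,12)
print(A,B)
mid=([.52,.0,.13],[180,0,13.9])
chain(mid,A,B)
E
```

```text
[0.49544481 0.17469589 0.11470822] [-1.79992650e+02 -8.39181081e-02  2.13398959e+01] [ 1.02891874  0.08636848 -3.38888129] 0.18404661981487536
([0.664, -0.201, 0.0875], [180.0, 0.0, 6.4]) ([0.6447, -0.2032, 0.0843], [180.0, -12.0, 6.4])
([-0.0407, 0.1717, -0.0154], [-0.0002, -0.0015, 0.1299])
([0.0915, 0.2297, 0.0425], [0.0, -0.0, 0.1309])
([-0.0194, 0.0, 0.0032], [-0.0, 0.2094, 0.0])
```

Request:
apply_moves:
  series:
    - {"grip": -1,"tx": -0.008,"ty": 0.034,"tz": -0.003,"rx": 0,"ry": 0,"rz": 0.026}
    - {"grip": -1,"tx": -0.016,"ty": 0.069,"tz": -0.006,"rx": 0,"ry": 0,"rz": 0.052}
    - {"grip": -1,"tx": -0.024,"ty": 0.103,"tz": -0.009,"rx": 0,"ry": 0,"rz": 0.078}
    - {"grip": -1,"tx": -0.033,"ty": 0.137,"tz": -0.012,"rx": 0,"ry": 0,"rz": 0.104}
    - {"grip": -1,"tx": -0.041,"ty": 0.172,"tz": -0.015,"rx": 0,"ry": 0,"rz": 0.13}

```text
time_s: 5.2
eef_pos: [0.5193, -0.0023, 0.1283]
tool_rot: [180.0, -0.0, 13.8]
force: [2.1, 0.1, -3.9]
finger_gap: 0.18
```

Request:
apply_moves:
  series:
    - {"grip": -1,"tx": 0.013,"ty": 0.033,"tz": 0,"rx": 0,"ry": 0,"rz": 0.019}
    - {"grip": -1,"tx": 0.026,"ty": 0.066,"tz": 0,"rx": 0,"ry": 0,"rz": 0.037}
    - {"grip": -1,"tx": 0.039,"ty": 0.098,"tz": 0,"rx": 0,"ry": 0,"rz": 0.056}
    - {"grip": -1,"tx": 0.052,"ty": 0.131,"tz": 0,"rx": 0,"ry": 0,"rz": 0.075}
    - {"grip": -1,"tx": 0.065,"ty": 0.164,"tz": 0,"rx": 0,"ry": 0,"rz": 0.094}

```text
time_s: 5.62
eef_pos: [0.6226, -0.1461, 0.1279]
tool_rot: [180.0, -0.0, 8.4]
force: [0.2, -0.6, -3.3]
finger_gap: 0.181
```

```bash
cat > tf.py <<'E'
from plan import *
J=np.array([.5378,-.2152]);yaw=6.4
def tool_for(px,pz,th,py=0,g=.0175):
    c,sn=np.cos(np.radians(yaw)),np.sin(np.radians(yaw))
    Rj=Ro.from_euler('z',yaw,degrees=True)*Ro.from_euler('y',-th,degrees=True)
    tip=np.array([J[0]+c*px-sn*py,J[1]+sn*px+c*py,pz])
    tcp=tip-Rj.apply([-.082,0,-.030])+Rj.apply([0,0,-g])
    return tcp.round(4).tolist(),(Rj*Ro.from_euler('x',180,degrees=True)).as_euler('xyz',degrees=True).round(2).tolist()
def tip_of(pos,rpy,g=.0175):
    R=Ro.from_euler('xyz',rpy,degrees=True)*Ro.from_euler('x',180,degrees=True).inv()
    w=np.array(pos)+R.apply([-.082,0,-.030+g]);d=w[:2]-J;a=np.radians(yaw);c,s=np.cos(a),np.sin(a)
    return np.round([c*d[0]+s*d[1],-s*d[0]+c*d[1],w[2]],4)
E
python3 - <<'E'
from tf import *
s=r.get_state();print(s['eef_pos'],s['tool_rot'])
chain(tool_for(.045,.065,0),tool_for(.035,.055,12))
E
```

```text
[ 0.62262906 -0.14611994  0.12785147] [ 1.79997480e+02 -2.01876905e-02  8.42379148e+00]
([0.0329, 0.0603, 0.0504], [0.0, -0.0004, 0.0353])
([-0.0144, -0.0, -0.0068], [-0.0, 0.2094, 0.0])
```

Request:
apply_moves:
  series:
    - {"grip": -1,"tx": 0.012,"ty": 0.024,"tz": 0.01,"rx": 0,"ry": 0,"rz": 0.015}
    - {"grip": -1,"tx": 0.025,"ty": 0.046,"tz": 0.02,"rx": 0,"ry": 0,"rz": 0.03}
    - {"grip": -1,"tx": 0.033,"ty": 0.06,"tz": 0.03,"rx": 0,"ry": 0,"rz": 0.035}
    - {"grip": -1,"tx": 0.033,"ty": 0.06,"tz": 0.035,"rx": 0,"ry": 0,"rz": 0.035}
    - {"grip": -1,"tx": 0.033,"ty": 0.06,"tz": 0.035,"rx": 0,"ry": 0,"rz": 0.035}

```text
time_s: 6.03
eef_pos: [0.6626, -0.1994, 0.0907]
tool_rot: [-179.9, 0.1, 6.4]
force: [-0.7, 0.6, -3.9]
finger_gap: 0.183
```

Request:
apply_moves:
  series:
    - {"grip": -1,"tx": -0.005,"ty": 0,"tz": -0.002,"rx": 0,"ry": 0.07,"rz": 0}
    - {"grip": -1,"tx": -0.01,"ty": 0,"tz": -0.004,"rx": 0,"ry": 0.14,"rz": 0}
    - {"grip": -1,"tx": -0.014,"ty": 0,"tz": -0.007,"rx": 0,"ry": 0.209,"rz": 0}
    - {"grip": -1,"tx": -0.014,"ty": 0,"tz": -0.007,"rx": 0,"ry": 0.209,"rz": 0}
    - {"grip": -1,"tx": -0.014,"ty": 0,"tz": -0.007,"rx": 0,"ry": 0.209,"rz": 0}

```text
time_s: 6.45
eef_pos: [0.6484, -0.2005, 0.1006]
tool_rot: [179.9, -11.9, 6.5]
force: [0.7, 0.5, -3.8]
finger_gap: 0.186
```

```bash
python3 - <<'E'
from tf import *
s=r.get_state();print(s['eef_pos'],s['tool_rot'],s['force'],tip_of(s['eef_pos'],s['tool_rot']))
T=snap("top","t2");S=snap("scene","s2")
c=np.zeros((600,800,3),np.uint8)
k=lambda im,x,y,w,h:cv2.resize(im[y:y+h,x:x+w],None,fx=5,fy=5,interpolation=cv2.INTER_CUBIC)
c[:,:400]=k(T,375,135,80,120);c[:500,400:]=k(S,150,270,80+0,100)
cv2.imwrite("pics/c4.png",c)
E
```

```text
[ 0.6484192  -0.20051827  0.10061813] [179.94328122 -11.92194436   6.47769745] [ 0.66814499  0.45663742 -3.83374318] [0.0339 0.0021 0.0714]
```

View pics/c4.png

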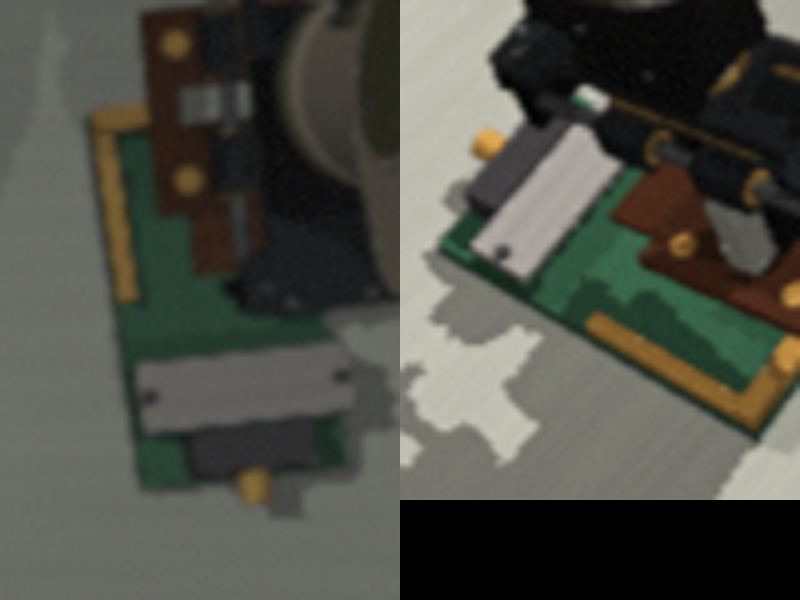

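```bash
python3 - <<'E'
from tf import *
from fit import cr
from scipy.optimize import least_squares
s=r.get_state();R0=Ro.from_euler('xyz',s['tool_rot'],degrees=True)*Ro.from_euler('x',180,degrees=True).inv()
t=lambda u,v:cr(u,v,375,135,k=5);q=lambda u,v:cr(u,v,150,270,k=5,px=400)
obs=[("top",t(195,277),(-82,25,-25)),("top",t(160,214),(-52,40,-22)),("top",t(140,15),(48,40,-22)),("top",t(180,122),(-8,25,22)),("top",t(180,88),(8,25,22)),("scene",q(610,215),(-82,-25,-27)),("scene",q(642,250),(-52,-40,-22))]
def res(p):
    o=[]
    for n,uv,l in obs:
        w=s['eef_pos']+R0.apply([p[0],p[1],.0175])+(R0*Ro.from_euler('z',p[2])).apply(np.array(l)*1e-3)
        o+=list(proj(n,w)-uv)
    return np.array(o)
print(res([0,0,0]).reshape(-1,2).round(1).tolist())
f=least_squares(res,[0,0,0],loss='soft_l1',f_scale=.5);print(f.x,res(f.x).reshape(-1,2).round(1).tolist())
chain(tool_for(.028,.030,12))
E
```

```text
[[0.1, -0.1], [0.0, 0.8], [-0.1, -1.2], [5.7, -0.3], [5.0, -0.4], [-0.3, 1.3], [-1.6, 2.3]]
[0.00013856 0.00507116 0.02507044] [[-1.1, 0.2], [-1.5, 1.4], [-2.7, -0.5], [3.6, 0.2], [2.7, 0.0], [0.8, 0.4], [-0.2, 1.2]]
([-0.016, 0.0027, 0.0388], [-0.0002, 0.0005, 0.0023])
```

Request:
apply_moves:
  series:
    - {"grip": -1,"tx": -0.004,"ty": 0.001,"tz": 0.01,"rx": 0,"ry": 0,"rz": 0.002}
    - {"grip": -1,"tx": -0.008,"ty": 0.0025,"tz": 0.02,"rx": 0,"ry": 0,"rz": 0.002}
    - {"grip": -1,"tx": -0.012,"ty": 0.0025,"tz": 0.03,"rx": 0,"ry": 0,"rz": 0.002}
    - {"grip": -1,"tx": -0.016,"ty": 0.0025,"tz": 0.038,"rx": 0,"ry": 0,"rz": 0.002}
    - {"grip": -1,"tx": -0.016,"ty": 0.0025,"tz": 0.038,"rx": 0,"ry": 0,"rz": 0.002}

```text
time_s: 6.97
eef_pos: [0.6399, -0.2035, 0.0555]
tool_rot: [-179.8, -11.7, 6.3]
force: [-0.8, -0.6, -3.0]
finger_gap: 0.182
```

Request:
apply_moves:
  series:
    - {"grip": -1,"tx": 0,"ty": 0,"tz": 0,"rx": 0,"ry": 0,"rz": 0}
    - {"grip": -1,"tx": 0,"ty": 0,"tz": 0,"rx": 0,"ry": 0,"rz": 0}

```text
time_s: 7.13
eef_pos: [0.6424, -0.2038, 0.0593]
tool_rot: [-180.0, -12.0, 6.4]
force: [1.2, -0.4, -2.7]
finger_gap: 0.183
```

```bash
python3 - <<'E'
from tf import *
s=r.get_state();print(s['eef_pos'],s['tool_rot'],s['force'],tip_of(s['eef_pos'],s['tool_rot']))
chain(tool_for(.016,.0155,12),tool_for(-.006,.0155,12))
E
```

```text
[ 0.64241026 -0.20381371  0.05932831] [-179.98039303  -12.00448125    6.36983396] [ 1.24215351 -0.37315879 -2.70947043] [ 0.0276 -0.0003  0.03  ]
([-0.0144, -0.0003, 0.0118], [-0.0002, -0.0001, -0.0005])
([-0.0215, -0.0, -0.0046], [0.0, 0.0, 0.0])
```

Request:
apply_moves:
  series:
    - {"grip": -1,"tx": -0.003,"ty": 0,"tz": 0.0024,"rx": 0,"ry": 0,"rz": 0}
    - {"grip": -1,"tx": -0.006,"ty": 0,"tz": 0.005,"rx": 0,"ry": 0,"rz": 0}
    - {"grip": -1,"tx": -0.01,"ty": 0,"tz": 0.008,"rx": 0,"ry": 0,"rz": 0}
    - {"grip": -1,"tx": -0.0125,"ty": 0,"tz": 0.0105,"rx": 0,"ry": 0,"rz": 0}
    - {"grip": -1,"tx": -0.0144,"ty": 0,"tz": 0.0115,"rx": 0,"ry": 0,"rz": 0}

```text
time_s: 7.55
eef_pos: [0.6296, -0.2053, 0.0441]
tool_rot: [-180.0, -11.9, 6.3]
force: [0.1, 0.1, -2.9]
finger_gap: 0.181
```

Request:
apply_moves:
  series:
    - {"grip": -1,"tx": 0,"ty": 0,"tz": 0,"rx": 0,"ry": 0,"rz": 0}
    - {"grip": -1,"tx": 0,"ty": 0,"tz": 0,"rx": 0,"ry": 0,"rz": 0}
    - {"grip": -1,"tx": 0,"ty": 0,"tz": 0,"rx": 0,"ry": 0,"rz": 0}

```text
time_s: 7.8
eef_pos: [0.6306, -0.2052, 0.0451]
tool_rot: [-180.0, -12.0, 6.4]
force: [-0.3, -0.0, -3.5]
finger_gap: 0.182
```

```bash
python3 - <<'E'
from tf import *
s=r.get_state();print(s['eef_pos'],s['tool_rot'],s['force'],tip_of(s['eef_pos'],s['tool_rot']))
T=snap("top","t3");S=snap("scene","s3")
c=np.zeros((600,800,3),np.uint8)
k=lambda im,x,y,w,h:cv2.resize(im[y:y+h,x:x+w],None,fx=5,fy=5,interpolation=cv2.INTER_CUBIC)
c[:,:400]=k(T,375,135,80,120);c[:500,400:]=k(S,160,270,80+0,100)
cv2.imwrite("pics/c5.png",c)
E
```

```text
[ 0.63063632 -0.20522879  0.0450778 ] [-179.98917185  -12.00129681    6.36243719] [-0.27639839 -0.01300531 -3.47368586] [ 0.0158 -0.0004  0.0158]
```

View pics/c5.png

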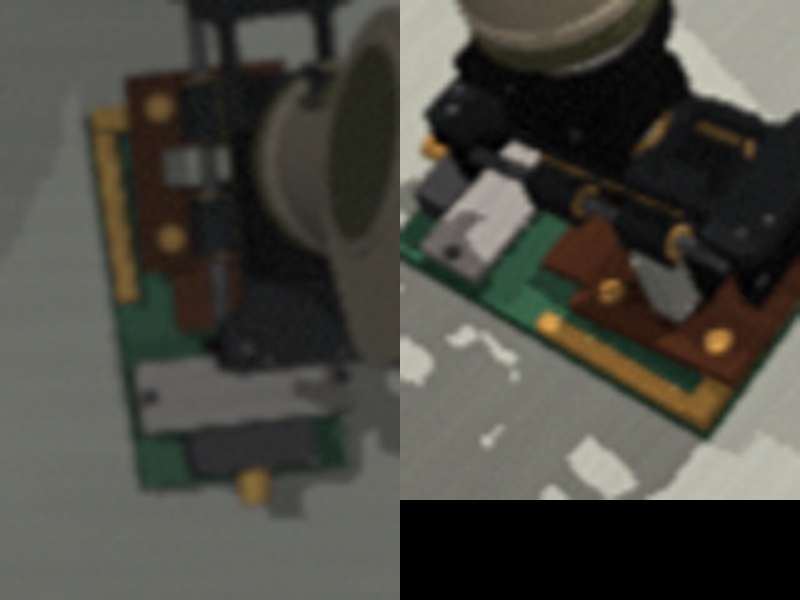

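Request:
apply_moves:
  series:
    - {"grip": -1,"tx": -0.0049,"ty": 0,"tz": -0.001,"rx": 0,"ry": 0,"rz": 0}
    - {"grip": -1,"tx": -0.0098,"ty": -0.0004,"tz": -0.0021,"rx": 0,"ry": 0,"rz": 0}
    - {"grip": -1,"tx": -0.0147,"ty": -0.0004,"tz": -0.0031,"rx": 0,"ry": 0,"rz": 0}
    - {"grip": -1,"tx": -0.0186,"ty": -0.0004,"tz": -0.004,"rx": 0,"ry": 0,"rz": 0}
    - {"grip": -1,"tx": -0.0215,"ty": -0.0004,"tz": -0.0045,"rx": 0,"ry": 0,"rz": 0}

```text
time_s: 8.32
eef_pos: [0.6078, -0.2076, 0.0448]
tool_rot: [-180.0, -12.0, 6.3]
force: [-0.8, 0.7, -3.2]
finger_gap: 0.177
```

Request:
apply_moves:
  series:
    - {"grip": -1,"tx": -0.001,"ty": 0,"tz": -0.0002,"rx": 0,"ry": 0,"rz": 0}
    - {"grip": -1,"tx": -0.002,"ty": 0,"tz": -0.0004,"rx": 0,"ry": 0,"rz": 0}
    - {"grip": -1,"tx": -0.003,"ty": 0,"tz": -0.0006,"rx": 0,"ry": 0,"rz": 0}
    - {"grip": -1,"tx": -0.003,"ty": 0,"tz": -0.0006,"rx": 0,"ry": 0,"rz": 0}
    - {"grip": -1,"tx": -0.003,"ty": 0,"tz": -0.0006,"rx": 0,"ry": 0,"rz": 0}

```text
time_s: 8.73
eef_pos: [0.6056, -0.2075, 0.0448]
tool_rot: [-180.0, -12.0, 6.4]
force: [0.4, -0.5, -3.8]
finger_gap: 0.178
```

```bash
python3 - <<'E'
from tf import *
s=r.get_state();print(s['eef_pos'],s['tool_rot'],s['force'],tip_of(s['eef_pos'],s['tool_rot']))
E
```

```text
[ 0.60560188 -0.20752965  0.04476993] [-179.98064358  -11.98367323    6.36569434] [ 0.36375182 -0.45044981 -3.75311115] [-0.0094  0.0001  0.0155]
```

Request:
apply_moves:
  series:
    - {"grip": -1,"tx": -0.0004,"ty": 0,"tz": -0.0001,"rx": 0,"ry": 0,"rz": 0}
    - {"grip": -1,"tx": -0.0008,"ty": 0,"tz": -0.0002,"rx": 0,"ry": 0,"rz": 0}
    - {"grip": -1,"tx": -0.0012,"ty": 0,"tz": -0.0003,"rx": 0,"ry": 0,"rz": 0}
    - {"grip": -1,"tx": -0.0015,"ty": 0,"tz": -0.0003,"rx": 0,"ry": 0,"rz": 0}
    - {"grip": -1,"tx": -0.0015,"ty": 0,"tz": -0.0003,"rx": 0,"ry": 0,"rz": 0}

```text
time_s: 9.15
eef_pos: [0.6039, -0.2078, 0.0447]
tool_rot: [-180.0, -12.0, 6.4]
force: [-0.8, 0.5, -3.0]
finger_gap: 0.185
```

Request:
apply_moves:
  series:
    - {"grip": -1,"tx": -0.0004,"ty": 0,"tz": -0.0001,"rx": 0,"ry": 0,"rz": 0}
    - {"grip": -1,"tx": -0.0008,"ty": 0,"tz": -0.0002,"rx": 0,"ry": 0,"rz": 0}
    - {"grip": -1,"tx": -0.0012,"ty": 0,"tz": -0.0003,"rx": 0,"ry": 0,"rz": 0}
    - {"grip": -1,"tx": -0.0015,"ty": 0,"tz": -0.0003,"rx": 0,"ry": 0,"rz": 0}
    - {"grip": -1,"tx": -0.0015,"ty": 0,"tz": -0.0003,"rx": 0,"ry": 0,"rz": 0}

```text
time_s: 9.57
eef_pos: [0.6024, -0.208, 0.0447]
tool_rot: [-180.0, -12.0, 6.4]
force: [-0.1, 0.3, -4.4]
finger_gap: 0.18
```

Request:
apply_moves:
  series:
    - {"grip": -1,"tx": -0.0004,"ty": 0,"tz": -0.0001,"rx": 0,"ry": 0,"rz": 0}
    - {"grip": -1,"tx": -0.0008,"ty": 0,"tz": -0.0002,"rx": 0,"ry": 0,"rz": 0}
    - {"grip": -1,"tx": -0.0012,"ty": 0,"tz": -0.0003,"rx": 0,"ry": 0,"rz": 0}
    - {"grip": -1,"tx": -0.0015,"ty": 0,"tz": -0.0003,"rx": 0,"ry": 0,"rz": 0}
    - {"grip": -1,"tx": -0.0015,"ty": 0,"tz": -0.0003,"rx": 0,"ry": 0,"rz": 0}

```text
time_s: 9.98
eef_pos: [0.6009, -0.2081, 0.0447]
tool_rot: [-180.0, -12.0, 6.4]
force: [-0.3, 0.6, -4.2]
finger_gap: 0.18
```

Tip is now about 14 mm in with no contact.

Request:
apply_moves:
  series:
    - {"grip": -1,"tx": -0.0004,"ty": 0,"tz": -0.0001,"rx": 0,"ry": 0,"rz": 0}
    - {"grip": -1,"tx": -0.0008,"ty": 0,"tz": -0.0002,"rx": 0,"ry": 0,"rz": 0}
    - {"grip": -1,"tx": -0.0012,"ty": 0,"tz": -0.0003,"rx": 0,"ry": 0,"rz": 0}
    - {"grip": -1,"tx": -0.0015,"ty": 0,"tz": -0.0003,"rx": 0,"ry": 0,"rz": 0}
    - {"grip": -1,"tx": -0.0015,"ty": 0,"tz": -0.0003,"rx": 0,"ry": 0,"rz": 0}

```text
time_s: 10.4
eef_pos: [0.5993, -0.2083, 0.0447]
tool_rot: [-180.0, -12.0, 6.4]
force: [0.5, 0.9, -4.8]
finger_gap: 0.179
```

Request:
apply_moves:
  series:
    - {"grip": -1,"tx": -0.0004,"ty": 0,"tz": -0.0001,"rx": 0,"ry": 0,"rz": 0}
    - {"grip": -1,"tx": -0.0008,"ty": 0,"tz": -0.0002,"rx": 0,"ry": 0,"rz": 0}
    - {"grip": -1,"tx": -0.0012,"ty": 0,"tz": -0.0003,"rx": 0,"ry": 0,"rz": 0}
    - {"grip": -1,"tx": -0.0015,"ty": 0,"tz": -0.0003,"rx": 0,"ry": 0,"rz": 0}
    - {"grip": -1,"tx": -0.0015,"ty": 0,"tz": -0.0003,"rx": 0,"ry": 0,"rz": 0}

```text
time_s: 10.82
eef_pos: [0.5978, -0.2085, 0.0446]
tool_rot: [-180.0, -12.0, 6.4]
force: [0.6, 0.4, -3.9]
finger_gap: 0.183
```

Request:
apply_moves:
  series:
    - {"grip": -1,"tx": -0.0004,"ty": 0,"tz": -0.0001,"rx": 0,"ry": 0,"rz": 0}
    - {"grip": -1,"tx": -0.0008,"ty": 0,"tz": -0.0002,"rx": 0,"ry": 0,"rz": 0}
    - {"grip": -1,"tx": -0.0012,"ty": 0,"tz": -0.0003,"rx": 0,"ry": 0,"rz": 0}
    - {"grip": -1,"tx": -0.0015,"ty": 0,"tz": -0.0003,"rx": 0,"ry": 0,"rz": 0}
    - {"grip": -1,"tx": -0.0015,"ty": 0,"tz": -0.0003,"rx": 0,"ry": 0,"rz": 0}

```text
time_s: 11.23
eef_pos: [0.5963, -0.2086, 0.0446]
tool_rot: [-180.0, -12.0, 6.4]
force: [-0.3, 0.9, -4.3]
finger_gap: 0.183
```

Request:
apply_moves:
  series:
    - {"grip": -1,"tx": -0.0004,"ty": 0,"tz": 0.0004,"rx": 0,"ry": 0,"rz": 0}
    - {"grip": -1,"tx": -0.0008,"ty": 0,"tz": 0.0008,"rx": 0,"ry": 0,"rz": 0}
    - {"grip": -1,"tx": -0.001,"ty": 0,"tz": 0.0012,"rx": 0,"ry": 0,"rz": 0}
    - {"grip": -1,"tx": -0.0012,"ty": 0,"tz": 0.0014,"rx": 0,"ry": 0,"rz": 0}
    - {"grip": -1,"tx": -0.0012,"ty": 0,"tz": 0.0014,"rx": 0,"ry": 0,"rz": 0}

```text
time_s: 11.65
eef_pos: [0.5954, -0.2087, 0.0429]
tool_rot: [-180.0, -12.0, 6.4]
force: [-0.0, 0.0, -4.3]
finger_gap: 0.183
```

Request:
apply_moves:
  series:
    - {"grip": -1,"tx": -0.0004,"ty": 0,"tz": -0.0001,"rx": 0,"ry": 0,"rz": 0}
    - {"grip": -1,"tx": -0.0008,"ty": 0,"tz": -0.0002,"rx": 0,"ry": 0,"rz": 0}
    - {"grip": -1,"tx": -0.0012,"ty": 0,"tz": -0.0003,"rx": 0,"ry": 0,"rz": 0}
    - {"grip": -1,"tx": -0.0015,"ty": 0,"tz": -0.0003,"rx": 0,"ry": 0,"rz": 0}
    - {"grip": -1,"tx": -0.0015,"ty": 0,"tz": -0.0003,"rx": 0,"ry": 0,"rz": 0}

```text
time_s: 12.07
eef_pos: [0.5939, -0.2089, 0.043]
tool_rot: [-180.0, -12.0, 6.4]
force: [-0.1, -0.4, -3.4]
finger_gap: 0.185
```

Request:
apply_moves:
  series:
    - {"grip": -1,"tx": -0.0004,"ty": 0,"tz": -0.0001,"rx": 0,"ry": 0,"rz": 0}
    - {"grip": -1,"tx": -0.0008,"ty": 0,"tz": -0.0002,"rx": 0,"ry": 0,"rz": 0}
    - {"grip": -1,"tx": -0.0012,"ty": 0,"tz": -0.0003,"rx": 0,"ry": 0,"rz": 0}
    - {"grip": -1,"tx": -0.0015,"ty": 0,"tz": -0.0003,"rx": 0,"ry": 0,"rz": 0}
    - {"grip": -1,"tx": -0.0015,"ty": 0,"tz": -0.0003,"rx": 0,"ry": 0,"rz": 0}

```text
time_s: 12.48
eef_pos: [0.5932, -0.2089, 0.0434]
tool_rot: [-180.0, -12.1, 6.4]
force: [4.5, 0.7, -5.2]
finger_gap: 0.182
```

Contact: Fx went to 4.5 N. One small extra push to confirm.

Request:
apply_moves:
  series:
    - {"grip": -1,"tx": -0.0003,"ty": 0,"tz": 0,"rx": 0,"ry": 0,"rz": 0}
    - {"grip": -1,"tx": -0.0005,"ty": 0,"tz": 0,"rx": 0,"ry": 0,"rz": 0}
    - {"grip": -1,"tx": -0.0005,"ty": 0,"tz": 0,"rx": 0,"ry": 0,"rz": 0}
    - {"grip": -1,"tx": -0.0005,"ty": 0,"tz": 0,"rx": 0,"ry": 0,"rz": 0}

```text
time_s: 12.82
eef_pos: [0.5931, -0.2089, 0.0435]
tool_rot: [180.0, -12.1, 6.4]
force: [5.7, 0.6, -6.0]
finger_gap: 0.182
```

```bash
python3 - <<'E'
from tf import *
s=r.get_state();p=tip_of(s['eef_pos'],s['tool_rot']);print(s['eef_pos'],s['tool_rot'],s['force'],p)
# swing about tip, keep tip 0.3mm off in x, going to tip z .0128, then flat
for th in (12,9,6,3,0):
    print(th,tool_for(p[0],.0135 if th else .0125,th,py=p[1]))
chain(*[tool_for(p[0],.013 if th>1 else .0125,th,py=p[1]) for th in (8,4,1,0)])
E
```

```text
[ 0.59312301 -0.20889499  0.04347615] [179.99851408 -12.11098454   6.38217699] [ 5.74536758  0.56409125 -6.01177411] [-0.0219  0.0001  0.0141]
12 ([0.5932, -0.2089, 0.0428], [180.0, -12.0, 6.4])
9 ([0.5946, -0.2087, 0.0387], [180.0, -9.0, 6.4])
6 ([0.5958, -0.2086, 0.0345], [180.0, -6.0, 6.4])
3 ([0.5968, -0.2085, 0.0303], [180.0, -3.0, 6.4])
0 ([0.5975, -0.2084, 0.025], [180.0, 0.0, 6.4])
([0.0004, 0.0, 0.0069], [0.0001, -0.0718, -0.0003])
([0.0006, -0.0, 0.0057], [0.0, -0.0698, -0.0])
([0.0006, 0.0, 0.0049], [-0.0, -0.0524, 0.0])
([0.0002, 0.0, 0.0014], [-0.0, -0.0175, -0.0])
```

Request:
apply_moves:
  series:
    - {"grip": -1,"tx": 0.0003,"ty": 0,"tz": 0.0014,"rx": 0,"ry": -0.014,"rz": 0}
    - {"grip": -1,"tx": 0.0006,"ty": 0,"tz": 0.0028,"rx": 0,"ry": -0.028,"rz": 0}
    - {"grip": -1,"tx": 0.0007,"ty": 0,"tz": 0.0041,"rx": 0,"ry": -0.043,"rz": 0}
    - {"grip": -1,"tx": 0.0007,"ty": 0,"tz": 0.0055,"rx": 0,"ry": -0.057,"rz": 0}
    - {"grip": -1,"tx": 0.0007,"ty": 0,"tz": 0.0066,"rx": 0,"ry": -0.072,"rz": 0}

```text
time_s: 13.23
eef_pos: [0.5949, -0.2088, 0.0371]
tool_rot: [180.0, -7.9, 6.4]
force: [5.6, 0.3, -1.1]
finger_gap: 0.182
```

```bash
python3 - <<'E'
from tf import *
s=r.get_state();p=tip_of(s['eef_pos'],s['tool_rot']);print(s['eef_pos'],s['tool_rot'],s['force'],p)
chain(*[tool_for(-.0222,.013,th,py=p[1]) for th in (4,1)])
E
```

```text
[ 0.59489905 -0.20883185  0.03708484] [179.99281956  -7.88153634   6.36939196] [ 5.58795526  0.34839553 -1.0830046 ] [-0.0221  0.      0.0135]
([0.0005, 0.0, 0.006], [0.0002, -0.0677, -0.0005])
([0.0005, -0.0, 0.0043], [-0.0, -0.0524, 0.0])
```

Request:
apply_moves:
  series:
    - {"grip": -1,"tx": 0.0003,"ty": 0,"tz": 0.0012,"rx": 0,"ry": -0.014,"rz": 0}
    - {"grip": -1,"tx": 0.0006,"ty": 0,"tz": 0.0024,"rx": 0,"ry": -0.027,"rz": 0}
    - {"grip": -1,"tx": 0.0008,"ty": 0,"tz": 0.0036,"rx": 0,"ry": -0.041,"rz": 0}
    - {"grip": -1,"tx": 0.0008,"ty": 0,"tz": 0.0048,"rx": 0,"ry": -0.054,"rz": 0}
    - {"grip": -1,"tx": 0.0008,"ty": 0,"tz": 0.0058,"rx": 0,"ry": -0.068,"rz": 0}

```text
time_s: 13.65
eef_pos: [0.596, -0.2087, 0.031]
tool_rot: [-180.0, -3.9, 6.4]
force: [6.3, 0.3, -1.7]
finger_gap: 0.182
```

```bash
python3 - <<'E'
from tf import *
s=r.get_state();p=tip_of(s['eef_pos'],s['tool_rot']);print(s['eef_pos'],s['tool_rot'],s['force'],p)
chain(*[tool_for(-.0224,.0128,th,py=p[1]) for th in (1,0)])
E
```

```text
[ 0.59601978 -0.20868053  0.03101785] [-179.99127197   -3.93130612    6.36428818] [ 6.25621464  0.27359611 -1.73264295] [-0.0224  0.      0.0129]
([0.0005, 0.0, 0.0044], [-0.0001, -0.0512, -0.0006])
([0.0002, 0.0, 0.0014], [-0.0, -0.0175, -0.0])
```

Request:
apply_moves:
  series:
    - {"grip": -1,"tx": 0.0003,"ty": 0,"tz": 0.0009,"rx": 0,"ry": -0.01,"rz": 0}
    - {"grip": -1,"tx": 0.0006,"ty": 0,"tz": 0.0018,"rx": 0,"ry": -0.02,"rz": 0}
    - {"grip": -1,"tx": 0.0006,"ty": 0,"tz": 0.0027,"rx": 0,"ry": -0.031,"rz": 0}
    - {"grip": -1,"tx": 0.0006,"ty": 0,"tz": 0.0036,"rx": 0,"ry": -0.041,"rz": 0}
    - {"grip": -1,"tx": 0.0006,"ty": 0,"tz": 0.0044,"rx": 0,"ry": -0.051,"rz": 0}

```text
time_s: 14.07
eef_pos: [0.5966, -0.2086, 0.0265]
tool_rot: [-180.0, -1.0, 6.4]
force: [4.8, 0.9, -1.0]
finger_gap: 0.183
```

```bash
python3 - <<'E'
from tf import *
s=r.get_state();p=tip_of(s['eef_pos'],s['tool_rot']);print(s['eef_pos'],s['tool_rot'],s['force'],s['wrist_torque'],p)
chain(tool_for(-.0226,.0122,0,py=p[1]))
E
```

```text
[ 0.59663988 -0.20859437  0.02654631] [-179.98478842   -0.99437346    6.36244604] [ 4.83910209  0.86454825 -1.0269367 ] [ 0.02821967 -1.19362344  0.03286259] [-0.0226  0.0001  0.0126]
([0.0001, -0.0001, 0.0018], [-0.0003, -0.0174, -0.0007])
```

Request:
apply_moves:
  series:
    - {"grip": -1,"tx": 0.0001,"ty": 0,"tz": 0.0005,"rx": 0,"ry": -0.006,"rz": 0}
    - {"grip": -1,"tx": 0.0001,"ty": 0,"tz": 0.001,"rx": 0,"ry": -0.012,"rz": 0}
    - {"grip": -1,"tx": 0.0001,"ty": 0,"tz": 0.0015,"rx": 0,"ry": -0.0175,"rz": 0}
    - {"grip": -1,"tx": 0.0001,"ty": 0,"tz": 0.0018,"rx": 0,"ry": -0.0175,"rz": 0}
    - {"grip": -1,"tx": 0.0001,"ty": 0,"tz": 0.0018,"rx": 0,"ry": -0.0175,"rz": 0}

```text
time_s: 14.48
eef_pos: [0.5968, -0.2086, 0.0247]
tool_rot: [-180.0, -0.0, 6.4]
force: [6.0, 1.0, -1.5]
finger_gap: 0.181
```

```bash
python3 - <<'E'
from tf import *
s=r.get_state();p=tip_of(s['eef_pos'],s['tool_rot']);print(s['eef_pos'],s['tool_rot'],s['force'],s['wrist_torque'],p)
E
```

```text
[ 0.5967836  -0.20856577  0.02471553] [-1.79981049e+02 -2.71592252e-02  6.36165446e+00] [ 6.04367207  1.04609203 -1.47261235] [ 0.01772193 -1.21547123 -0.03879515] [-0.0226  0.0001  0.0122]
```

Request:
apply_moves:
  series:
    - {"grip": -1,"tx": 0,"ty": 0,"tz": 0.0003,"rx": 0,"ry": 0,"rz": 0}
    - {"grip": -1,"tx": 0,"ty": 0,"tz": 0.0005,"rx": 0,"ry": 0,"rz": 0}
    - {"grip": -1,"tx": 0,"ty": 0,"tz": 0.0005,"rx": 0,"ry": 0,"rz": 0}
    - {"grip": -1,"tx": 0,"ty": 0,"tz": 0.0005,"rx": 0,"ry": 0,"rz": 0}

```text
time_s: 14.82
eef_pos: [0.5968, -0.2085, 0.0245]
tool_rot: [-180.0, -0.0, 6.4]
force: [5.0, 1.6, 0.3]
finger_gap: 0.185
```

```bash
python3 - <<'E'
from tf import *
s=r.get_state();p=tip_of(s['eef_pos'],s['tool_rot']);print(s['eef_pos'],s['tool_rot'],s['force'],s['wrist_torque'],p)
E
```

```text
[ 0.59679912 -0.20853191  0.024529  ] [-1.79987742e+02 -4.49628848e-02  6.36583765e+00] [4.98566121 1.63994224 0.26739973] [ 0.13175732 -0.98923795 -0.05184812] [-0.0226  0.0001  0.012 ]
```

On the floor, flat and already touching the stop. Final press now, to about 8 N.

Request:
apply_moves:
  series:
    - {"grip": -1,"tx": -0.0003,"ty": 0,"tz": 0,"rx": 0,"ry": 0,"rz": 0}
    - {"grip": -1,"tx": -0.0006,"ty": 0,"tz": 0,"rx": 0,"ry": 0,"rz": 0}
    - {"grip": -1,"tx": -0.0009,"ty": 0,"tz": 0,"rx": 0,"ry": 0,"rz": 0}
    - {"grip": -1,"tx": -0.0009,"ty": 0,"tz": 0,"rx": 0,"ry": 0,"rz": 0}
    - {"grip": -1,"tx": -0.0009,"ty": 0,"tz": 0,"rx": 0,"ry": 0,"rz": 0}

```text
time_s: 15.23
eef_pos: [0.5968, -0.2085, 0.0247]
tool_rot: [-180.0, -0.2, 6.4]
force: [8.2, 0.0, -0.4]
finger_gap: 0.179
```

Request:
apply_moves:
  series:
    - {"grip": -1,"tx": -0.0001,"ty": 0,"tz": 0.0002,"rx": 0,"ry": -0.002,"rz": 0}
    - {"grip": -1,"tx": -0.0002,"ty": 0,"tz": 0.0004,"rx": 0,"ry": -0.003,"rz": 0}
    - {"grip": -1,"tx": -0.0002,"ty": 0,"tz": 0.0004,"rx": 0,"ry": -0.003,"rz": 0}
    - {"grip": -1,"tx": -0.0002,"ty": 0,"tz": 0.0004,"rx": 0,"ry": -0.003,"rz": 0}
    - {"grip": -1,"tx": -0.0002,"ty": 0,"tz": 0.0004,"rx": 0,"ry": -0.003,"rz": 0}

```text
time_s: 15.65
eef_pos: [0.5968, -0.2086, 0.0245]
tool_rot: [180.0, -0.0, 6.4]
force: [9.1, 0.5, 0.1]
finger_gap: 0.181
```

Request:
apply_moves:
  series:
    - {"grip": -1,"tx": 0,"ty": 0,"tz": 0,"rx": 0,"ry": 0,"rz": 0}
    - {"grip": -1,"tx": 0,"ty": 0,"tz": 0,"rx": 0,"ry": 0,"rz": 0}
    - {"grip": -1,"tx": 0,"ty": 0,"tz": 0,"rx": 0,"ry": 0,"rz": 0}

```text
time_s: 15.9
eef_pos: [0.5968, -0.2085, 0.0245]
tool_rot: [180.0, -0.0, 6.4]
force: [8.7, 2.0, -0.4]
finger_gap: 0.183
```

```bash
python3 - <<'E'
from tf import *
s=r.get_state();p=tip_of(s['eef_pos'],s['tool_rot']);print(s['eef_pos'],s['tool_rot'],s['force'],s['wrist_torque'],p)
E
```

```text
[ 0.59679062 -0.20852055  0.02454024] [ 1.79998257e+02 -7.76222047e-03  6.37790358e+00] [ 8.65085882  1.98656069 -0.38899336] [ 0.07096679 -1.90371327 -0.06364076] [-0.0226  0.0001  0.012 ]
```

Request:
apply_moves:
  series:
    - {"grip": -1,"tx": 0.0005,"ty": 0,"tz": 0,"rx": 0,"ry": 0,"rz": 0}
    - {"grip": -1,"tx": 0.001,"ty": 0,"tz": 0,"rx": 0,"ry": 0,"rz": 0}
    - {"grip": -1,"tx": 0.001,"ty": 0,"tz": 0,"rx": 0,"ry": 0,"rz": 0}

```text
time_s: 16.15
eef_pos: [0.5968, -0.2085, 0.0245]
tool_rot: [-180.0, 0.1, 6.4]
force: [2.5, 1.4, 6.2]
finger_gap: 0.178
```

Request:
apply_moves:
  series:
    - {"grip": -0.3,"tx": 0,"ty": 0,"tz": 0,"rx": 0,"ry": 0,"rz": 0}
    - {"grip": -0.3,"tx": 0,"ty": 0,"tz": 0,"rx": 0,"ry": 0,"rz": 0}
    - {"grip": -0.3,"tx": 0,"ty": 0,"tz": 0,"rx": 0,"ry": 0,"rz": 0}
    - {"grip": -0.3,"tx": 0,"ty": 0,"tz": 0,"rx": 0,"ry": 0,"rz": 0}
    - {"grip": -0.3,"tx": 0,"ty": 0,"tz": 0,"rx": 0,"ry": 0,"rz": 0}

```text
time_s: 16.57
eef_pos: [0.5959, -0.2087, 0.0235]
tool_rot: [-180.0, 0.2, 6.4]
force: [0.5, 0.2, -0.1]
finger_gap: 0.341
```

```bash
python3 - <<'E'
from tf import *
s=r.get_state();print(s['eef_pos'],s['tool_rot'],s['force'],s['finger_gap'])
E
```

```text
[ 0.59593711 -0.20869797  0.02347252] [-179.96854268    0.20674672    6.35134653] [ 0.54683682  0.16798747 -0.07383591] 0.34090365768709285
```

Request:
apply_moves:
  series:
    - {"grip": -0.3,"tx": 0,"ty": 0,"tz": -0.01,"rx": 0,"ry": 0,"rz": 0}
    - {"grip": -0.3,"tx": 0,"ty": 0,"tz": -0.025,"rx": 0,"ry": 0,"rz": 0}
    - {"grip": -0.3,"tx": 0,"ty": 0,"tz": -0.05,"rx": 0,"ry": 0,"rz": 0}
    - {"grip": -0.3,"tx": 0,"ty": 0,"tz": -0.085,"rx": 0,"ry": 0,"rz": 0}
    - {"grip": -0.3,"tx": 0,"ty": 0,"tz": -0.12,"rx": 0,"ry": 0,"rz": 0}

```text
time_s: 16.98
eef_pos: [0.5961, -0.2083, 0.1453]
tool_rot: [-179.9, 0.2, 6.4]
force: [0.4, -1.0, -0.2]
finger_gap: 0.35
```

Request:
apply_moves:
  series:
    - {"grip": -0.3,"tx": 0,"ty": 0.03,"tz": -0.02,"rx": 0,"ry": 0,"rz": 0}
    - {"grip": -0.3,"tx": 0,"ty": 0.06,"tz": -0.04,"rx": 0,"ry": 0,"rz": 0}
    - {"grip": -0.3,"tx": 0,"ty": 0.09,"tz": -0.06,"rx": 0,"ry": 0,"rz": 0}
    - {"grip": -0.3,"tx": 0,"ty": 0.12,"tz": -0.08,"rx": 0,"ry": 0,"rz": 0}
    - {"grip": -0.3,"tx": 0,"ty": 0.15,"tz": -0.1,"rx": 0,"ry": 0,"rz": 0}

```text
time_s: 17.4
eef_pos: [0.6133, -0.359, 0.246]
tool_rot: [180.0, 0.1, 6.4]
force: [0.7, 0.1, 0.7]
finger_gap: 0.351
```

```bash
python3 - <<'E'
from tf import *
s=r.get_state();print(s['eef_pos'],s['force'],s['joints'])
T=snap("top","t4");S=snap("scene","s4")
c=np.zeros((600,800,3),np.uint8)
k=lambda im,x,y,w,h:cv2.resize(im[y:y+h,x:x+w],None,fx=5,fy=5,interpolation=cv2.INTER_CUBIC)
c[:,:400]=k(T,375,135,80,120);c[:500,400:]=k(S,160,270,80+0,100)
cv2.imwrite("pics/c6.png",c)
E
```

```text
[ 0.61328999 -0.35903406  0.24596272] [0.69933638 0.06674699 0.74457895] [ 44.25825292  32.49177111 -28.87500038  64.80758918  15.12018167
  86.28295276  24.64497822]
```

View pics/c6.png

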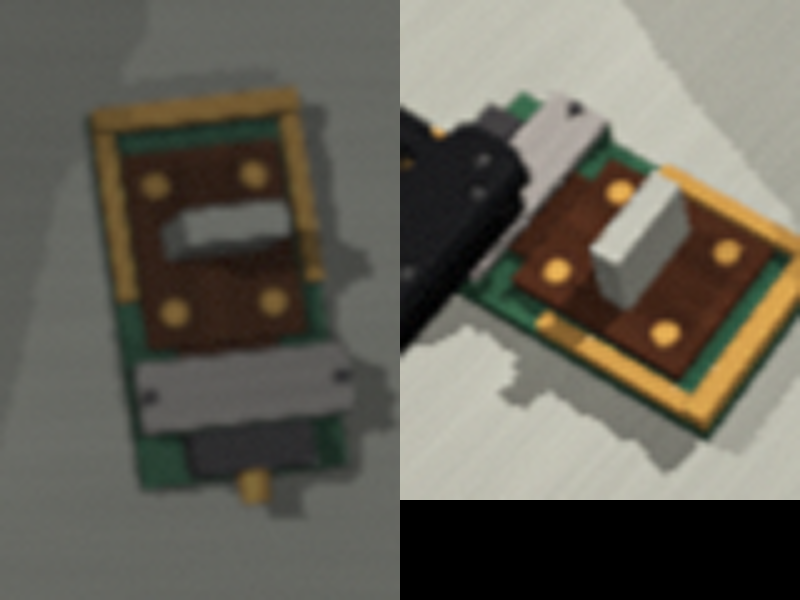

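View pics/s4.png

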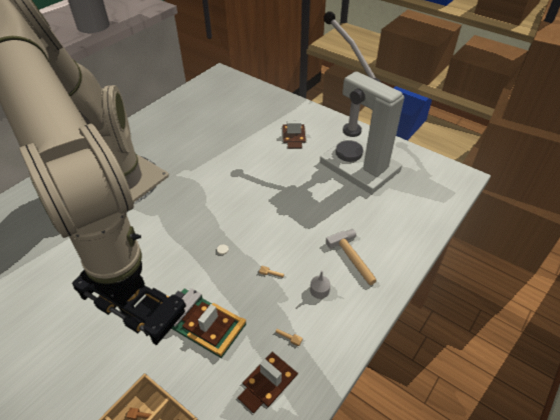

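The template lies flat between the cheeks with its tongue under the ledge: plate at crop (220,245), bar at (230,225), and an even gap to the far wall. The bystanders at (222,250), (270,271), (320,287), (290,338) and (355,255) have not moved.

```bash
python3 -c "
from plant import order;print(order.sign_off())"
```

```text
the job is handed in; nothing more can be done
None
```

The template is seated flat in the jig with its tongue under the ledge, and I've handed the job in. I used about 17.5 s of the 67 s.

- **Pick-up:** I took the template nearest the robot's base by its grip bar.
- **Finding the stop:** I tilted it 12° and slid the tongue under the ledge in 1.5 mm steps. It met the stop about 22–23 mm inside the mouth edge, at 4.5 N and then 5.7 N after one small extra push.
- **Seating:** I swung it flat about the tongue's end, with up to about 6 N on the stop. I then pressed it against the stop at about 8–9 N, with the floor carrying its weight. After easing off, I let go with the gripper partly open and moved clear.

**Last checks:**
- **Tilt and height:** just before release the tilt read 0.0° and the tongue's lower edge was at 12.0 mm, the floor height.
- **Pictures after release:** they show it flat between the cheeks, square to the jig and clear of the far wall. The bystanders show no visible movement.
- **Forces:** the highest reading was about 9 N. Forces are read only at the end of each move, and some of the final 8–9 N may be floor friction. As I eased off before release, the upward reading rose briefly to 6 N.

No check failed.

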